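# Get the order pad out from under the carton on the parcel scale

### The arm

A 6-joint arm with a two-finger parallel gripper is mounted at the origin on a cart in front of the work surface, level with it; the furniture and walls round the work are solid. World frame = base frame: x ahead of the robot, y to its left, z up, the work surface at z = 0. Lengths are in mm, angles in rad, forces in N, time in s.
With the tool pointing down it reaches from about 400 to 925 mm from the base axis. Payload 12.5 kg.
Tool frame: the origin (TCP) lies where the fingers leave the gripper's body, on its centre line; the fingertips stand 78 mm ahead of it and the grasp point (between the pads) lies 59 mm ahead of it (env.nose_length is the distance from the TCP to the fingertips, in mm); z points along the fingers, y is the line along which they close (so a half turn about z gives the same grasp; the last joint's range is limited). The gripper opens to 95 mm and grips with 3 to 60 N. Pads are 20 mm wide; open, the fingers measure 119 mm over their backs; the gripper's body (75 mm by 180 mm) begins 59 mm behind the grasp point.
Start: joints at [-1.374, 0.491, 1.559, -0, 1.092, -0.106], TCP at [186.393, -596.57, 292.261] pointing down, gripper open.
Joint ranges: [-3.1, 3.1], [-0.84, 2.19], [0.05, 2.79], [-1.13, 4.28], [0.06, 2.93], [-2.69, 2.69]. Speed limits (rad/s): [2.22, 2.22, 2.79, 3.14, 3.14, 3.14].

### API

Orientations are given as [roll, pitch, yaw] about the fixed x, y, z axes, in that order (R = Rz(yaw) Ry(pitch) Rx(roll)).
In Python, from cell import env gives the robot as it stands. The module is installed in compiled form; this text tells all that it offers.
- The arm moves only by the tool send_rows, never from a script. Its argument "series" is text: rows parted by semicolons, each of 6 numbers parted by spaces: the shift along the tool's x, y, z as a fraction of full scale, then the turn, a rotation vector about the tool's x, y, z as a fraction of full scale. A call has 1 to 5 rows; each row shifts and turns the commanded pose from where the row before left it, along the tool's axes as they then stand; what a row does not reach is not made up. Full scale, the value 1, is 60 mm for a shift and 10 degrees for a turn. A row lasts 1/8 s, in which the tool goes at most 62.5 mm and 10.7 degrees, less where a joint would pass 70% of its speed; a pose out of reach is approached as far as the arm can. A call with a number of a shift or a turn outside -1 to 1 is refused whole. A call with a gripper value outside its range is refused whole. "fingers" is the opening, from 0 (shut) to 1 (fully open), set as the call begins (left out, the last holds). The fingers move at their own pace and stop on an object; the grip force is fixed at half the most. Time passes only in rows, so rows that do not move let the fingers close. It gives the time, the measured TCP pose, the force, the opening and the grip force at its end, in the units of the state.
- env.state(): the state, without advancing time (a new reading comes with each control period).
- env.read_camera(name): name is "scene" or "top"; returns a dict with "color" (400x640x3 uint8, red, green, blue), "z_map" (400x640 float32, mm along the optical axis (not along the pixel's ray), 0 where there is no reading), "fovy" (degrees; the focal length in pixels is half the picture's height over the tangent of half this angle, whatever the lens; pixels are square), "cx", "cy" (the principal point, pixels), "distortion" ([k1, k2, p1, p2, k3] as OpenCV has them; the pictures are not rectified), "R" (3x3) and "t" (3): a world point X has camera coordinates R X + t. Camera axes: x right, y down, z forward; pixel columns grow to the right and rows downward; lengths in mm; the calibration is good to about 2 mm. A picture is of the moment at which its call begins.
- env.job_done(): hands the job in; it is judged then, once.
The state is a dict: "t": time; "joints": joint angles; "qvel": joint speeds; "tau": joint torques, N m; "eef_pos": TCP position; "tcp_rot": TCP orientation; "ft_force": force on the tool from outside, world axes, zero at the start; "moment": the same for the moment, N m; "opening": opening from 0.0 (shut) to 1.0 (fully open); "grip_force": force on a finger pad.
Only numpy, scipy, OpenCV 4.12 (cv2) and the standard library are available. Lean on these libraries where they do the work, as an engineer would, in place of code of your own. Each camera call takes 0.05 s, during which the arm holds its last target. There are 200 camera calls.

### The job

The white carton was put on the parcel scale on top of the black order pad, so the weight reads wrong. Leave the carton standing by itself on the bare scale platter, and take the pad away: it is too wide to grip as it lies, so slide it out over a side of the platter until it overhangs enough to pinch, then stand it on edge, fully down in a free slot of the black file sorter. Do not let the pad or the carton fall, and do not disturb the cardboard mailer in the sorter or the masking tape and the oil bottle on the table.

Things in the scene. Friction and masses are not known exactly. Their poses are not given: they have to be found in the camera images.
- scale: bench parcel scale, fixed, left or right of the robot's middle line. Origin on the table under the platter's centre. Flat steel platter 350 mm along x, 300 mm along y (edges x = +-175, y = +-150), top 110 mm above the table, skirt 24 mm deep; under it the sides are free (the base reaches y = +-105). A black console, lower than the platter, juts out to x = -230 mm, towards the robot
- order_pad: black notebook, 208 mm along its x, 146 mm along its y (from y = -75 to +71), 12 mm thick (binding to 16 mm), 0.2 to 0.33 kg. Origin on its underside, z up when it lies on the platter. It lies flat on the platter, its long side within about 0.2 rad of the scale's x axis, shifted to +x so that a strip 80 mm or more wide stays bare along the platter's -x edge
- pad_mid (a point): the middle of the order pad's block, 6 mm above its underside; axes as the pad's
- carton: closed white carton, 60 mm along its x, 110 mm along its y, 45 mm high, 0.07 to 0.23 kg. Origin at the centre of its underside, z up. It stands on the order pad at the start
- sorter: black sheet steel file sorter, fixed on the table, on the other side from the scale; origin on the table under its centre. Three slots run along its x, open above and at both ends: centres y = -38, 0, +38 mm, each 33 mm wide, floor 8 mm and divider tops 111 mm above the table, dividers 186 mm long (the pad sticks out a little). Slot y = -38 holds the mailer, the others are free
- mailer: brown cardboard mailer 176 mm x 16 mm x 98 mm high, standing loose in the sorter's slot at y = -38 mm. Origin at the centre of its underside
- masking_roll: roll of beige masking tape lying flat on the table between scale and sorter, 100 mm across, 25 mm high; bystander. Origin at the centre of its underside
- oil_bottle: dark green oil bottle with black cap, 58 mm across, 196 mm tall, standing on the table further back; bystander. Origin at the centre of its underside

How it is judged (in metres and radians):
On the way:
1. the pad, still lying flat on the platter, is slid out until it overhangs a side of the platter by about 25 mm or more (angle between order_pad's own z axis and vertical below 0.12 rad and z of order_pad in the frame of scale between 0.1 and 0.122 m and (y of order_pad in the frame of scale above 0.1 m or y of order_pad in the frame of scale below -0.1 m or x of order_pad in the frame of scale below -0.125 m or x of order_pad in the frame of scale above 0.125 m)), for 0.2 s.
At the end, for the whole second after the job is handed in: The pad stands on edge in a free sorter slot, that edge down on the slot floor (to about 9 mm), within 18 deg of upright, along the slots (20 deg), its middle within 50 mm of the sorter's centre. The carton stands upright, at rest, directly on the platter, its centre 10 mm or more inside it (angle between the z axis of order_pad and the y axis of sorter, either way round below 0.35 rad and angle between order_pad's own z axis and vertical between 1.25 and 1.89 rad and x of pad_mid in the frame of sorter between -0.05 and 0.05 m and y of pad_mid in the frame of sorter between -0.019 and 0.057 m and (z of pad_mid in the frame of sorter below 0.09 m or (z of pad_mid in the frame of sorter below 0.122 m and (angle between order_pad's own x axis and vertical below 0.3 rad or angle between order_pad's own x axis and vertical above 2.84 rad))) and linear speed of each of order_pad, carton below 0.02 m/s and angle between carton's own z axis and vertical below 0.1 rad and x of carton in the frame of scale between -0.165 and 0.165 m and y of carton in the frame of scale between -0.14 and 0.14 m and z of carton in the frame of scale between 0.105 and 0.116 m); the robot touches nothing.
It fails at once if the pad falls off the scale, flat on the table or leaning (height (world z) of order_pad below 0.045 m or (height (world z) of order_pad below 0.07 m and angle between order_pad's own z axis and vertical between 0.25 and 1.15 rad)).
It fails at once if the carton is tipped over (angle between carton's own z axis and vertical above 0.6 rad).
It fails at once if the mailer is pushed or lifted out of place (distance of mailer from where it was at the start of the episode above 0.04 m or angle between mailer's own z axis and vertical above 0.5 rad).
It fails at once if the masking tape is shoved away (distance of masking_roll from where it was at the start of the episode above 0.03 m).
It fails at once if the oil bottle is shoved away or knocked over (distance of oil_bottle from where it was at the start of the episode above 0.03 m or angle between oil_bottle's own z axis and vertical above 0.4 rad).
It also fails if it takes over 59 s, if anything falls off the work surface, if the arm or the gripper's body presses on something with over 40 N, if the wrist force passes 120 N, or if a joint passes its speed limit or range.

## Working session

There is one attempt and no reset: what is moved stays moved. The work goes in short steps, Python scripts to look and compute and a tool call to move; the robot and the scene stay as the last step left them, time stands still between calls to the robot, and variables do not carry over. Pictures are saved under pics/ and viewed, at most 10 in all, crops included, and the job is handed in when it is done.

Besides the shell and the picture viewer there is one more tool, called after "Request:" as a command line: name --argument value ..., lists and objects as JSON in quotes. send_rows: Moves the arm, as the interface text tells. Shift numbers are shares of 60 mm and turn numbers shares of 10 degrees, none past 1 either way. Its arguments: {"type":"object","properties":{"series":{"type":"string"},"fingers":{"type":"number"}},"required":["series"]}

```bash
mkdir -p pics; cat > h.py <<'E'
import numpy as np, cv2
from cell import env
def cam(n):
    c=env.read_camera(n); h,w=c['color'].shape[:2]
    f=h/2/np.tan(np.radians(c['fovy'])/2)
    c['K']=np.array([[f,0,c['cx']],[0,f,c['cy']],[0,0,1.]]); c['D']=np.array(c['distortion'],float); c['R']=np.array(c['R']);c['t']=np.array(c['t']).ravel()
    return c
def cloud(c):
    h,w=c['z_map'].shape; u,v=np.meshgrid(np.arange(w),np.arange(h))
    p=cv2.undistortPoints(np.stack([u,v],-1).reshape(-1,1,2).astype(float),c['K'],c['D']).reshape(h,w,2)
    z=c['z_map'][...,None]; P=np.concatenate([p*z,z],-1)
    X=(P-c['t'])@c['R']; X[c['z_map']==0]=np.nan
    return X
def ray(c,uv,z):
    p=cv2.undistortPoints(np.array(uv,float).reshape(-1,1,2),c['K'],c['D']).reshape(-1,2)
    d=np.c_[p,np.ones(len(p))]@c['R']; o=-c['R'].T@c['t']
    return o+d*((z-o[2])/d[:,2])[:,None]
def save(c,n): cv2.imwrite('pics/'+n,c['color'][...,::-1])
E
python3 - <<'E'
from h import *
for n in('scene','top'):
    c=cam(n); save(c,n+'0.png'); print(n,-c['R'].T@c['t'],c['R'][2],c['fovy'])
    np.save(n+'0.npy',cloud(c))
print(env.state())
E
```

```text
scene [ 19.35942329 529.45695807 804.80682048] [ 0.53696366 -0.52397588 -0.66114998] 43.3860284603249
top [572.24064366  -6.75034097 999.6315128 ] [ 0.04127109  0.00627625 -0.99912827] 50.96361281524885
{'t': 0.1, 'joints': array([-1.37358732e+00,  4.91519690e-01,  1.55936691e+00, -2.02744820e-05,
        1.09172753e+00, -1.05613717e-01]), 'qvel': array([ 0.00037471, -0.00134401, -0.00012453,  0.00026779,  0.00136916,
       -0.00057768]), 'tau': array([ 2.32352380e-03, -6.13622046e+01, -2.58606702e+01,  6.93324837e-02,
        4.70039563e-02, -4.96887856e-05]), 'eef_pos': array([ 186.3688066 , -596.42755571,  291.7149077 ]), 'tcp_rot': array([-3.14057498e+00, -8.97989091e-05,  3.02832034e-01]), 'ft_force': array([ 0.2630512,  0.2896434, -0.2789195]), 'moment': array([-0.00287676, -0.05514995,  0.01704437]), 'grip_force': 0.0, 'opening': 1.0012319873987419}
```

View pics/top0.png

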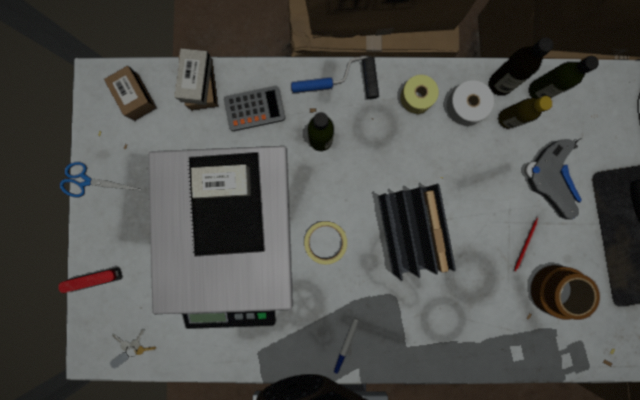

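View pics/scene0.png

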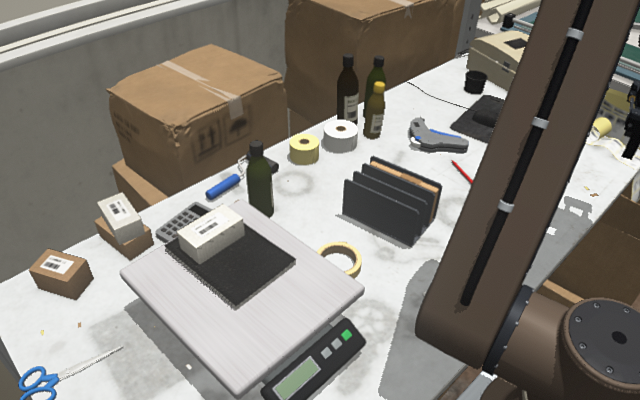

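The top view (up = +x, left = +y) shows the platter at px (150–291, 147–313), with the pad at (190–264, 153–255) and the carton on its far end at (190–247, 165–198). The tape ring is at (326, 242) and the sorter at about (375–455, 183–280), with the mailer in its right-hand slot. The bottle is at (320, 131). The scene view confirms the scale is on the robot's left, with the console nearest the robot.

```bash
python3 - <<'E'
from h import *
X=np.load('top0.npy'); im=cv2.imread('pics/top0.png'); g=im.max(2)
Z=X[...,2]
def rect(m,name,k=3):
    m=cv2.morphologyEx(m.astype(np.uint8),cv2.MORPH_OPEN,np.ones((k,k)))
    n,l,s,_=cv2.connectedComponentsWithStats(m); i=1+np.argmax(s[1:,4]); p=X[l==i]
    r=cv2.minAreaRect(p[:,:2].astype(np.float32)); print(name,s[i,4],'rect',np.round(r[0],1),np.round(r[1],1),round(r[2],2),'z',np.round(np.nanpercentile(p[:,2],[5,50,95]),1))
    return p
rg=lambda u0,u1,v0,v1:(lambda m:(m.__setitem__((slice(v0,v1),slice(u0,u1)),True),m)[1])(np.zeros(Z.shape,bool))
S=rg(130,300,130,335)
rect(S&(Z>95)&(Z<190),'platter+')
rect(S&(Z>145),'carton')
rect(S&(g<70)&(Z>112)&(Z<140),'pad',5)
rect(S&(Z>30)&(Z<100)&rg(170,290,305,335),'console')
rect(rg(300,352,215,270)&(Z>12),'tape')
rect(rg(300,340,100,155)&(Z>60),'bottle')
so=rg(365,465,170,290)
rect(so&(Z>50),'sorter')
rect(so&(Z>80)&(im[...,2]>110),'mailer',1)
p=X[S&(g<70)&(Z>112)&(Z<140)];print(np.percentile(p,[1,99],axis=0))
# sorter divider tops
for v in (200,215,230,245,260): print(v,[(u,*np.round(X[v,u]).astype(int)) for u in range(370,460) if Z[v,u]>100])
E
```

```text
platter+ 22809 rect [542.1 215.1] [351.8 299.7] 2.43 z [107.4 110.9 166.1]
carton 1738 rect [641.4 202.8] [ 60.5 111.9] 3.51 z [163.1 166.7 169.2]
pad 5079 rect [597.  198.5] [208.7 148.8] 4.26 z [120.  122.5 125.3]
console 1416 rect [338.2 206.6] [ 42.5 209.9] 2.24 z [38.9 51.4 61.7]
tape 628 rect [510.3 -11.5] [100.1  95.2] 0.2 z [21.3 24.7 27.6]
bottle 734 rect [7.532e+02 7.000e-01] [50.7 55.1] 1.76 z [ 76.5 144.2 195.9]
sorter 2216 rect [ 546.1 -248. ] [191.5  44.3] 10.63 z [ 62.8 101.5 110.5]
mailer 442 rect [ 539.7 -248.5] [173.4  13.1] 10.66 z [102.9 105.6 108.4]
[[493.51217735 122.98064726 118.93877685]
 [699.92013331 273.60577455 127.65287491]]
200 [(385, np.int64(606), np.int64(-137), np.int64(107)), (386, np.int64(606), np.int64(-139), np.int64(110)), (387, np.int64(607), np.int64(-142), np.int64(106)), (403, np.int64(607), np.int64(-176), np.int64(104)), (404, np.int64(607), np.int64(-178), np.int64(109)), (405, np.int64(607), np.int64(-179), np.int64(110)), (422, np.int64(607), np.int64(-215), np.int64(111)), (423, np.int64(607), np.int64(-218), np.int64(111)), (427, np.
[... 4080 characters left out ...]
nt64(112)), (435, np.int64(480), np.int64(-242), np.int64(112)), (438, np.int64(479), np.int64(-251), np.int64(102)), (439, np.int64(479), np.int64(-253), np.int64(104)), (440, np.int64(480), np.int64(-254), np.int64(106)), (441, np.int64(479), np.int64(-257), np.int64(104)), (442, np.int64(479), np.int64(-259), np.int64(105)), (443, np.int64(480), np.int64(-260), np.int64(107)), (444, np.int64(480), np.int64(-263), np.int64(107)), (445, np.int64(480), np.int64(-265), np.int64(106)), (446, np.int64(479), np.int64(-268), np.int64(103)), (451, np.int64(479), np.int64(-278), np.int64(104)), (452, np.int64(480), np.int64(-279), np.int64(109)), (453, np.int64(480), np.int64(-281), np.int64(109))]
```

```bash
cat > plan.py <<'E'
from h import *
from scipy.spatial.transform import Rotation as Ro, Slerp
def rot(e): return Ro.from_euler('xyz',e)
def plan(p,e,n=None,start=None):
    """print rows from the start pose (default measured) to TCP p, rpy e"""
    if start is None: s=env.state(); start=(s['eef_pos'],s['tcp_rot'])
    p0,r0=np.array(start[0]),rot(start[1]); p=np.array(p,float); r1=rot(e)
    a=(r0.inv()*r1).magnitude(); d=np.linalg.norm(p-p0)
    n=n or max(1,int(np.ceil(max(d/58,np.degrees(a)/9.8))))
    S=Slerp([0,1],Ro.concatenate([r0,r1])); cp,cr=p0,r0; out=[]
    for k in range(1,n+1):
        P=p0+(p-p0)*k/n; Q=S([k/n])[0]
        sh=np.round(cr.inv().apply(P-cp)/60,3); tu=np.round(np.degrees((cr.inv()*Q).as_rotvec())/10,3)
        out.append(' '.join('%g'%x for x in np.r_[sh,tu]+0.0)); cp=cp+cr.apply(sh*60); cr=cr*Ro.from_rotvec(np.radians(tu*10))
    for i in range(0,n,5): print('; '.join(out[i:i+5]))
    print('--',n,'rows ends',np.round(cp,1),np.round(cr.as_euler('xyz'),3))
    return (cp,cr.as_euler('xyz'))
E
python3 - <<'E'
from plan import *
a=plan([420,-250,340],[np.pi,0,.95])
b=plan([640,203,260],[np.pi,0,1.632],start=a)
E
```

```text
0.68 -0.544 -0.1 -0.001 0 -0.463; 0.721 -0.487 -0.1 0 -0.001 -0.464; 0.759 -0.427 -0.1 -0.001 0 -0.463; 0.79 -0.365 -0.101 -0.001 0 -0.464; 0.818 -0.299 -0.1 0 0 -0.463
0.839 -0.233 -0.1 -0.001 -0.001 -0.464; 0.855 -0.163 -0.101 -0.001 0 -0.463; 0.865 -0.095 -0.1 0 0 -0.464
-- 8 rows ends [ 420. -250.  340.] [-3.142 -0.     0.95 ]
0.919 -0.157 0.148 0 0 -0.434; 0.929 -0.086 0.148 0 0 -0.434; 0.932 -0.016 0.149 0 0 -0.435; 0.931 0.055 0.148 0 0 -0.434; 0.924 0.125 0.148 0 0 -0.434
0.912 0.195 0.148 0 0 -0.434; 0.895 0.263 0.148 0 0 -0.434; 0.872 0.33 0.149 0 -0.001 -0.434; 0.845 0.395 0.148 0 0 -0.435
-- 9 rows ends [640. 203. 260.] [-3.142  0.     1.632]
```

Request:
send_rows --series "0.68 -0.54 -0.1 0 0 -0.46; 0.72 -0.49 -0.1 0 0 -0.46; 0.76 -0.43 -0.1 0 0 -0.46; 0.79 -0.36 -0.1 0 0 -0.46; 0.82 -0.3 -0.1 0 0 -0.46" --fingers 1

```text
t: 0.72
eef_pos: [333.5, -378.7, 322.3]
tcp_rot: [-3.141, -0.0, 0.707]
ft_force: [0.8, -0.5, -0.2]
opening: 1.003
grip_force: 0.0
```

Request:
send_rows --series "0.84 -0.23 -0.1 0 0 -0.46; 0.86 -0.16 -0.1 0 0 -0.46; 0.86 -0.1 -0.1 0 0 -0.46"

```text
t: 1.1
eef_pos: [421.6, -249.1, 340.4]
tcp_rot: [-3.142, 0.0, 0.948]
ft_force: [1.0, 0.6, 0.1]
opening: 1.002
grip_force: 0.0
```

Request:
send_rows --series "0.92 -0.16 0.15 0 0 -0.43; 0.93 -0.09 0.15 0 0 -0.43; 0.93 -0.02 0.15 0 0 -0.43; 0.93 0.06 0.15 0 0 -0.43; 0.92 0.13 0.15 0 0 -0.43"

```text
t: 1.72
eef_pos: [545.3, 1.8, 294.8]
tcp_rot: [-3.141, 0.0, 1.323]
ft_force: [0.1, -0.3, -0.5]
opening: 1.001
grip_force: 0.0
```

Request:
send_rows --series "0.91 0.2 0.15 0 0 -0.43; 0.9 0.26 0.15 0 0 -0.43; 0.87 0.33 0.15 0 0 -0.43; 0.85 0.4 0.15 0 0 -0.43; 0 0 0 0 0 0"

```text
t: 2.35
eef_pos: [645.2, 203.8, 257.3]
tcp_rot: [-3.14, 0.0, 1.625]
ft_force: [-0.4, -0.1, 0.1]
opening: 0.998
grip_force: 0.0
```

```bash
python3 - <<'E'
from plan import *
s=env.state(); print(s['t'],s['eef_pos'],s['tcp_rot'],s['joints'])
a=plan([640,203,193],[np.pi,0,1.632])
E
```

```text
2.35 [645.16605277 203.79765235 257.25007167] [-3.13976050e+00  6.66050539e-05  1.62475209e+00] [2.08347552e-01 5.98179225e-01 1.45864376e+00 2.43980256e-04
 1.08659027e+00 1.54278078e-01]
-0.004 -0.042 0.535 -0.005 0 -0.021; -0.004 -0.043 0.536 -0.005 0 -0.021
-- 2 rows ends [640. 203. 193.] [-3.142  0.     1.632]
```

Request:
send_rows --series "0 -0.04 0.28 -0.01 0 -0.02; 0 -0.04 0.28 0 0 -0.02; 0 0 0.29 0 0 0; 0 0 0 0 0 0"

```text
t: 2.85
eef_pos: [639.7, 199.9, 206.7]
tcp_rot: [-3.141, 0.001, 1.627]
ft_force: [0.6, -0.4, -0.1]
opening: 0.998
grip_force: 0.0
```

Request:
send_rows --series "0 0 0 0 0 0; 0 0 0 0 0 0; 0 0 0 0 0 0; 0 0 0 0 0 0; 0 0 0 0 0 0" --fingers 0

```text
t: 3.48
eef_pos: [640.3, 200.5, 208.5]
tcp_rot: [3.139, 0.0, 1.628]
ft_force: [-0.0, 0.7, 1.7]
opening: 0.63
grip_force: 30.0
```

Request:
send_rows --series "0 0 -0.3 0 0 0; 0 0 -0.5 0 0 0; 0 0 0 0 0 0"

```text
t: 3.85
eef_pos: [640.6, 200.6, 259.2]
tcp_rot: [3.135, -0.001, 1.628]
ft_force: [0.3, 0.7, -1.2]
opening: 0.629
grip_force: 30.0
```

```bash
python3 - <<'E'
from plan import *
s=env.state(); print(s['t'],s['eef_pos'],s['tcp_rot'],s['joints'],s['opening'],s['grip_force'])
a=plan([420,203,250],[np.pi,0,1.612],n=6)
b=plan([420,203,196],[np.pi,0,1.612],n=3,start=a)
E
```

```text
3.85 [640.64564681 200.6201701  259.22554646] [ 3.13526037e+00 -6.09827115e-04  1.62753044e+00] [ 2.05254212e-01  5.86595756e-01  1.47554819e+00 -3.80011140e-04
  1.07309593e+00  1.48702391e-01] 0.6285445166271613 29.993532299995422
0.041 -0.612 0.022 0.006 -0.001 0.015; 0.04 -0.611 0.022 0.006 0 0.015; 0.038 -0.612 0.023 0.006 -0.001 0.014; 0.037 -0.612 0.024 0.006 -0.001 0.015; 0.035 -0.612 0.024 0.006 0 0.015
0.033 -0.612 0.025 0.006 -0.001 0.015
-- 6 rows ends [420. 203. 250.] [3.142 0.    1.612]
0 0 0.3 0 0 0; 0 0 0.3 0 0 0; 0 0 0.3 0 0 0
-- 3 rows ends [420. 203. 196.] [3.142 0.    1.612]
```

Request:
send_rows --series "0.04 -0.61 0.02 0.01 0 0.02; 0.04 -0.61 0.02 0.01 0 0.02; 0.04 -0.61 0.02 0.01 0 0.02; 0.04 -0.61 0.02 0 0 0.02; 0.04 -0.61 0.02 0 0 0.02"

```text
t: 4.47
eef_pos: [455.2, 203.2, 250.0]
tcp_rot: [-3.137, 0.0, 1.61]
ft_force: [0.6, 0.2, -0.9]
opening: 0.629
grip_force: 30.0
```

Request:
send_rows --series "0.03 -0.61 0.03 0 0 0.02; 0 0 0.3 0 0 0; 0 0 0.3 0 0 0; 0 0 0.2 0 0 0; 0 0 0 0 0 0"

```text
t: 5.1
eef_pos: [419.6, 203.6, 200.1]
tcp_rot: [-3.136, 0.001, 1.606]
ft_force: [0.8, 2.1, -1.5]
opening: 0.632
grip_force: 30.0
```

Request:
send_rows --series "0 0 0.04 -0.03 0 0; 0 0 0 0 0 0"

```text
t: 5.35
eef_pos: [419.9, 203.7, 198.6]
tcp_rot: [3.139, 0.0, 1.607]
ft_force: [0.4, 0.2, -1.5]
opening: 0.628
grip_force: 30.0
```

Request:
send_rows --series "0 0 0.03 0 0 0; 0 0 0 0 0 0"

```text
t: 5.6
eef_pos: [419.9, 203.7, 196.7]
tcp_rot: [3.14, 0.0, 1.607]
ft_force: [0.7, 0.6, -1.5]
opening: 0.632
grip_force: 30.0
```

Still weighing on the wrist (not in contact); ease down a bit more.

Request:
send_rows --series "0 0 0.02 0 0 0; 0 0 0 0 0 0"

```text
t: 5.85
eef_pos: [419.8, 203.7, 196.6]
tcp_rot: [3.139, -0.0, 1.607]
ft_force: [-4.0, -2.2, 20.3]
opening: 0.631
grip_force: 30.0
```

Request:
send_rows --series "0 0 0.02 0 0 0; 0 0 0 0 0 0"

```text
t: 6.1
eef_pos: [419.8, 203.7, 196.3]
tcp_rot: [3.138, -0.0, 1.607]
ft_force: [-7.0, -3.7, 34.2]
opening: 0.627
grip_force: 30.0
```

Request:
send_rows --series "0 0 -0.04 0 0 0; 0 0 0 0 0 0"

```text
t: 6.35
eef_pos: [419.9, 203.7, 196.7]
tcp_rot: [3.139, 0.0, 1.607]
ft_force: [-0.3, -0.2, -0.6]
opening: 0.629
grip_force: 30.0
```

Request:
send_rows --series "0 0 0 0 0 0; 0 0 0 0 0 0; 0 0 0 0 0 0; 0 0 -0.5 0 0 0; 0 0 -0.8 0 0 0" --fingers 0.8

```text
t: 6.98
eef_pos: [419.4, 203.5, 274.5]
tcp_rot: [-3.14, 0.001, 1.607]
ft_force: [-0.1, 0.3, -0.2]
opening: 0.798
grip_force: 0.0
```

Request:
send_rows --series "0.3 0 -0.8 -0.3 0 0; 0.3 0 -0.5 -0.6 0 0; 0 0 0 -0.6 0 0; 0 0 0 0 0.6 0; 0 0 0 0 0 0"

```text
t: 7.6
eef_pos: [416.6, 239.1, 352.6]
tcp_rot: [2.877, -0.101, 1.633]
ft_force: [0.8, 0.3, -0.2]
opening: 0.799
grip_force: 0.0
```

```bash
cat > fk.py <<'E'
from plan import *
from scipy.optimize import least_squares
# base yaw, pitch, pitch, roll, pitch, roll
def Rj(q): return Ro.from_euler('ZYZYZ',[q[0],q[1]+q[2],q[3],q[4],q[5]+np.pi/2])
def fk(q,L):
    z=Ro.from_euler('z',q[0]); 
    p=np.array([L[0],L[1],0.])+Ro.from_euler('y',q[1]).apply([0,0,L[2]])+Ro.from_euler('y',q[1]+q[2]).apply([L[3],0,L[4]])
    return z.apply(p)+[0,0,L[6]]+Rj(q).apply([0,0,L[5]])
E
python3 - <<'E'
from fk import *
s=env.state(); print(s['t'],s['eef_pos'],s['tcp_rot'],s['joints'])
print('model',Rj(s['joints']).as_euler('xyz'))
np.save('q.npy',s['joints'])
c=cam('top');X=cloud(c);Z=X[...,2];im=c['color']
save(c,'top1.png')
E
```

```text
7.6 [416.56103267 239.08667075 352.61287969] [ 2.87679483 -0.1006065   1.63276706] [0.379125   0.14311183 1.93793698 0.01493673 0.77794299 0.32141471]Traceback (most recent call last):
  File "<stdin>", line 3, in <module>
  File "fk.py", line 4, in Rj
    def Rj(q): return Ro.from_euler('ZYZYZ',[q[0],q[1]+q[2],q[3],q[4],q[5]+np.pi/2])
                      ~~~~~~~~~~~~~^^^^^^^^^^^^^^^^^^^^^^^^^^^^^^^^^^^^^^^^^^^^^^^^^
  File "scipy/spatial/transform/_rotation.pyx", line 1413, in scipy.spatial.transform._rotation.Rotation.from_euler
ValueError: Expected axis specification to be a non-empty string of upto 3 characters, got ZYZYZ
```

```bash
cat > fk.py <<'E'
from plan import *
from scipy.optimize import least_squares
r=lambda a,x:Ro.from_euler(a,x)
def Rj(q,s4=1): return r('z',q[0])*r('y',q[1]+q[2])*r('z',s4*q[3])*r('y',q[4])*r('z',q[5]+np.pi/2)
def fk(q,L,s4=1):
    z=r('z',q[0])
    p=np.array([L[0],L[1],L[6]])+r('y',q[1]).apply([0,0,L[2]])+r('y',q[1]+q[2]).apply([L[3],0,L[4]])
    return z.apply(p)+Rj(q,s4).apply([0,0,L[5]])
D=[([-1.37358732e+00,4.91519690e-01,1.55936691e+00,-2.02744820e-05,1.09172753e+00,-1.05613717e-01],[186.37,-596.43,291.71]),
([2.08347552e-01,5.98179225e-01,1.45864376e+00,2.43980256e-04,1.08659027e+00,1.54278078e-01],[645.17,203.80,257.25]),
([0.205254212,0.586595756,1.47554819,-3.80011140e-04,1.07309593,.148702391],[640.65,200.62,259.23]),
([0.379125,0.14311183,1.93793698,0.01493673,0.77794299,0.32141471],[416.56,239.09,352.61])]
E
python3 - <<'E'
from fk import *
s=env.state()
for k in(1,-1): print('model',Rj(s['joints'],k).as_euler('xyz'), s['tcp_rot'])
f=lambda L:np.r_[np.concatenate([fk(q,L)-p for q,p in D]),(L-[0,66,450,0,450,150,300])*.002]
o=least_squares(f,[0,66,450,0,450,150,300]);print(np.round(o.x,1),np.abs(o.fun[:12]).max())
c=cam('top');save(c,'top1.png')
E
```

```text
model [ 2.87679483 -0.1006065   1.63276706] [ 2.87679483 -0.1006065   1.63276706]
model [ 2.86882402 -0.07577704  1.64806012] [ 2.87679483 -0.1006065   1.63276706]
[ -2.5  65.9 587.   47.7 416.2 195.1 203.8] 0.02743638591994113
```

View pics/top1.png

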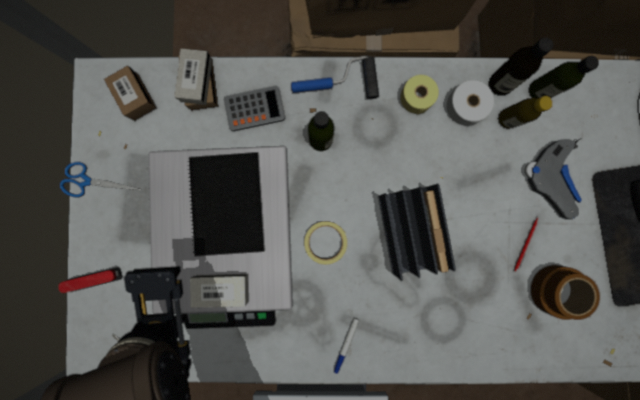

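```bash
cat >> fk.py <<'E'
L=[-2.5,65.9,587.,47.7,416.2,195.1,203.8]
lo=np.array([-3.1,-.84,.05,-1.13,.06,-2.69]);hi=np.array([3.1,2.19,2.79,4.28,2.93,2.69])
def ik(p,R,seeds=12):
    best=None; rng=np.random.default_rng(0)
    for k in range(seeds):
        q0=np.clip(np.array([.3,.7,1.5,0.5,1.2,0])+rng.normal(0,.7,6)*(k>0),lo+.01,hi-.01)
        o=least_squares(lambda q:np.r_[(fk(q,L)-p)/100,(Rj(q).inv()*R).as_rotvec()],q0,bounds=(lo,hi))
        if best is None or o.cost<best.cost: best=o
        if best.cost<1e-8: break
    return best
def tool(zdir,up):  # tool z along zdir, tool y along +-vertical
    z=np.array(zdir,float);z/=np.linalg.norm(z); y=np.array([0,0,up])-z*z[2]*up; y/=np.linalg.norm(y)
    return Ro.from_matrix(np.c_[np.cross(y,z),y,z])
E
python3 - <<'E'
from fk import *
for side in(-1,1):   # tool z along side*y
  for x in(550,600,650):
    for az in(-30,0,30):
      for up in(1,-1):
        a=np.radians(az); d=np.array([np.sin(a),side*np.cos(a),0])
        g=np.array([x,(67-24) if side>0 else 367+24,116.]); p=g-59*d
        o=ik(p,tool(d,up),6)
        if o.cost<1e-6:
            w=p-d*195; print(side,x,az,up,np.round(o.x,2),'wrist',np.round(w),'elbowz',round(L[6]+587*np.cos(o.x[1])))
E
```

```text
-1 550 -30 1 [ 0.66  1.31  0.75 -0.71  2.53  2.53] wrist [677. 611. 116.] elbowz 354
-1 550 -30 -1 [ 0.66  1.31  0.75 -0.71  2.53 -0.61] wrist [677. 611. 116.] elbowz 354
-1 550 0 1 [ 0.79  1.21  1.02 -1.02  2.16  2.41] wrist [550. 645. 116.] elbowz 410
-1 550 0 -1 [ 0.79  1.21  1.02 -1.02  2.16 -0.73] wrist [550. 645. 116.] elbowz 410
-1 600 -30 1 [ 0.63  1.39  0.54 -0.9   2.6   2.32] wrist [727. 611. 116.] elbowz 308
-1 600 -30 -1 [ 0.63  1.39  0.54 -0.9   2.6  -0.82] wrist [727. 611. 116.] elbowz 308
-1 600 0 1 [ 0.75  1.26  0.89 -1.1   2.18  2.3 ] wrist [600. 645. 116.] elbowz 384
-1 600 0 -1 [ 0.75  1.26  0.89 -1.1   2.18 -0.84] wrist [600. 645. 116.] elbowz 384
1 550 -30 -1 [-0.35  1.06  1.5   0.79  2.    0.4 ] wrist [ 677. -177.  116.] elbowz 491
1 550 0 -1 [-0.48  0.99  1.8   1.12  1.73  0.31] wrist [ 550. -211.  116.] elbowz 524
1 550 30 -1 [-0.54  0.97  2.12  1.55  1.57  0.04] wrist [ 423. -177.  116.] elbowz 534
1 600 -30 1 [-0.33  1.1   1.36  0.85  2.06 -2.65] wrist [ 727. -177.  116.] elbowz 470
1 600 -30 -1 [-0.33  1.1   1.36  0.85  2.06  0.49] wrist [ 727. -177.  116.] elbowz 470
1 600 0 -1 [-0.44  1.02  1.68  1.17  1.76  0.41] wrist [ 600. -211.  116.] elbowz 512
1 600 30 -1 [-0.49  0.97  2.01  1.6   1.57  0.16] wrist [ 473. -177.  116.] elbowz 535
1 650 -30 1 [-0.31  1.15  1.21  0.91  2.12 -2.55] wrist [ 777. -177.  116.] elbowz 444
1 650 -30 -1 [-0.31  1.15  1.21  0.91  2.12  0.59] wrist [ 777. -177.  116.] elbowz 444
1 650 0 1 [-0.41  1.05  1.55  1.21  1.78 -2.64] wrist [ 650. -211.  116.] elbowz 497
1 650 0 -1 [-0.41  1.05  1.55  1.21  1.78  0.51] wrist [ 650. -211.  116.] elbowz 497
1 650 30 -1 [-0.45  0.98  1.9   1.65  1.55  0.26] wrist [ 523. -177.  116.] elbowz 530
```

```bash
python3 - <<'E'
from fk import *
X=np.load('top0.npy'); Y=np.load('scene0.npy')
for v in range(60,400,60): print(v,[tuple(np.round(X[v,u]).astype(int)) if X[v,u,2]==X[v,u,2] else None for u in (5,35,60,85,110)])
P=np.concatenate([X.reshape(-1,3),Y.reshape(-1,3)]);m=(P[:,1]>400)&(P[:,0]>150)&(P[:,0]<900)&(P[:,2]>8)
print(m.sum());
for y in range(400,1000,50):
    k=m&(P[:,1]>=y)&(P[:,1]<y+50); 
    if k.sum(): print(y,k.sum(),np.round(np.percentile(P[k],[0,5,50,95,100],axis=0)).astype(int).tolist())
E
```

```text
60 [(np.int64(893), np.int64(659), np.int64(163)), (np.int64(928), np.int64(661), np.int64(70)), (np.int64(963), np.int64(663), np.int64(-25)), (np.int64(953), np.int64(583), np.int64(0)), (np.int64(952), np.int64(519), np.int64(1))]
120 [(np.int64(769), np.int64(661), np.int64(152)), (np.int64(790), np.int64(660), np.int64(61)), (np.int64(810), np.int64(659), np.int64(-30)), (np.int64(803), np.int64(578), np.int64(-2)), (np.int64(803), np.int64(514), np.int64(1))]
180 [(np.int64(644), np.int64(664), np.int64(141)), (np.int64(651), np.int64(660), np.int64(54)), (np.int64(659), np.int64(661), np.int64(-41)), (np.int64(656), np.int64(569), np.int64(5)), (np.int64(656), np.int64(509), np.int64(2))]
240 [(np.int64(518), np.int64(661), np.int64(140)), (np.int64(513), np.int64(660), np.int64(48)), (np.int64(507), np.int64(663), np.int64(-51)), (np.int64(511), np.int64(567), np.int64(2)), (np.int64(511), np.int64(507), np.int64(0))]
300 [(np.int64(392), np.int64(661), np.int64(135)), (np.int64(373), np.int64(662), np.int64(39)), (np.int64(356), np.int64(658), np.int64(-50)), (np.int64(367), np.int64(565), np.int64(0)), (np.int64(369), np.int64(503), np.int64(2))]
360 [(np.int64(266), np.int64(660), np.int64(134)), (np.int64(235), np.int64(659), np.int64(40)), (np.int64(203), np.int64(660), np.int64(-56)), (np.int64(224), np.int64(563), np.int64(0)), (np.int64(225), np.int64(502), np.int64(0))]
20522
400 1933 [[253, 400, 8], [807, 405, 14], [833, 430, 59], [888, 448, 62], [900, 450, 65]]
450 1780 [[255, 450, 8], [431, 452, 11], [852, 471, 58], [892, 496, 62], [900, 500, 65]]
500 326 [[404, 500, 8], [409, 502, 8], [425, 525, 48], [655, 548, 51], [889, 550, 64]]
550 683 [[390, 550, 8], [400, 554, 8], [643, 574, 10], [696, 597, 51], [701, 600, 53]]
600 513 [[150, 600, 8], [154, 604, 8], [177, 644, 30], [685, 647, 101], [700, 649, 122]]
650 15287 [[171, 656, 8], [214, 658, 17], [553, 660, 91], [867, 663, 154], [900, 667, 176]]
```

```bash
python3 - <<'E'
from fk import *
a=plan([470,191,270],[np.pi,0,.074])
for p,y in(([470,191,200],.074),([528,195,192],.074),([636,300,192],1.63),([640,188,192],1.63)):
    o=ik(np.array(p),rot([np.pi,0,y]));print(o.cost,np.round(o.x,2))
E
```

```text
-0.099 0.047 0.146 0.075 -0.162 0.879; -0.086 0.063 0.148 0.076 -0.162 0.879; -0.071 0.078 0.149 0.075 -0.163 0.879; -0.054 0.088 0.149 0.075 -0.162 0.879; -0.035 0.098 0.15 0.075 -0.162 0.878
-0.016 0.104 0.149 0.076 -0.162 0.879; 0.004 0.106 0.148 0.075 -0.163 0.879; 0.025 0.106 0.146 0.075 -0.162 0.879; 0.046 0.103 0.144 0.076 -0.162 0.879; 0.064 0.096 0.141 0.075 -0.162 0.879
-- 10 rows ends [470. 191. 270.] [ 3.142 -0.     0.074]
2.9803544771218375e-29 [ 0.26  0.45  1.94 -0.    0.75  1.75]
2.2437806922757867e-29 [ 0.24  0.53  1.81 -0.    0.8   1.73]
3.9027124818207975e-20 [0.35 0.7  1.44 0.   1.   0.29]
2.5856155489050796e-29 [0.19 0.65 1.54 0.   0.94 0.13]
```

Request:
send_rows --series "-0.1 0.05 0.15 0.08 -0.16 0.88; -0.09 0.06 0.15 0.08 -0.16 0.88; -0.07 0.08 0.15 0.08 -0.16 0.88; -0.05 0.09 0.15 0.08 -0.16 0.88; -0.04 0.1 0.15 0.08 -0.16 0.88" --fingers 1

```text
t: 8.28
eef_pos: [444.1, 215.2, 310.3]
tcp_rot: [3.035, -0.103, 0.844]
ft_force: [0.1, 0.1, 0.5]
opening: 1.001
grip_force: 0.0
```

Request:
send_rows --series "-0.02 0.1 0.15 0.08 -0.16 0.88; 0 0.11 0.15 0.08 -0.16 0.88; 0.03 0.11 0.15 0.08 -0.16 0.88; 0.05 0.1 0.14 0.08 -0.16 0.88; 0.06 0.1 0.14 0.08 -0.16 0.88"

```text
t: 8.9
eef_pos: [470.6, 190.9, 268.5]
tcp_rot: [-3.134, 0.004, 0.069]
ft_force: [1.0, -0.2, 0.3]
opening: 0.999
grip_force: 0.0
```

Request:
send_rows --series "0 0 0 0 0 0; 0 0 0 0 0 0"

```text
t: 9.15
eef_pos: [470.2, 191.3, 269.1]
tcp_rot: [-3.133, 0.002, 0.078]
ft_force: [-0.4, 0.2, 0.0]
opening: 0.998
grip_force: 0.0
```

```bash
python3 - <<'E'
from fk import *
a=plan([471,191,200],[np.pi,0,.074],n=3)
b=plan([471,191,192],[np.pi,0,.074],n=1,start=a)
b=plan([528,195,192],[np.pi,0,.074],n=5,start=b)
E
```

```text
0.005 0.005 0.384 -0.016 0.004 0.008; 0.005 0.004 0.384 -0.016 0.004 0.007; 0.005 0.003 0.384 -0.016 0.004 0.008
-- 3 rows ends [471. 191. 200.] [3.142 0.    0.074]
0 0 0.133 0 0 0
-- 1 rows ends [471. 191. 192.] [3.142 0.    0.074]
0.191 0.001 0 0 0 0; 0.19 0 0 0 0 0; 0.191 0.001 0 0 0 0; 0.19 0.001 0 0 0 0; 0.191 0.001 0 0 0 0
-- 5 rows ends [528. 195. 192.] [3.142 0.    0.074]
```

Request:
send_rows --series "0 0 0.38 -0.02 0 0; 0 0 0.38 -0.02 0 0; 0 0 0.38 -0.02 0 0; 0 0 0.13 0 0 0; 0 0 0 0 0 0"

```text
t: 9.78
eef_pos: [470.0, 191.7, 193.1]
tcp_rot: [3.141, 0.002, 0.076]
ft_force: [-0.0, -0.0, -0.2]
opening: 0.996
grip_force: 0.0
```

Request:
send_rows --series "0.16 0 0 0 0 0; 0.16 0 0 0 0 0; 0.16 0 0 0 0 0; 0.16 0 0 0 0 0; 0.16 0 0 0 0 0"

```text
t: 10.4
eef_pos: [518.5, 195.2, 192.7]
tcp_rot: [3.141, 0.002, 0.075]
ft_force: [-2.6, -0.2, 1.2]
opening: 1.001
grip_force: 1.1
```

Request:
send_rows --series "0.16 0 0 0 0 0; 0 0 0 0 0 0"

```text
t: 10.65
eef_pos: [528.3, 195.9, 192.6]
tcp_rot: [3.141, 0.001, 0.075]
ft_force: [0.4, 1.0, -0.1]
opening: 0.998
grip_force: 0.0
```

Request:
send_rows --series "-0.1 0 0 0 0 0; 0 0 -0.6 0 0 0; 0 0 -0.6 0 0 0; 0 0 0 0 0 0"

```text
t: 11.15
eef_pos: [521.7, 195.7, 267.1]
tcp_rot: [3.142, -0.002, 0.075]
ft_force: [-0.7, -0.5, -0.0]
opening: 0.999
grip_force: 0.0
```

```bash
python3 - <<'E'
from fk import *
c=cam('top');X=cloud(c);im=c['color'].max(2);Z=X[...,2];m=np.zeros(Z.shape,np.uint8)
m[130:320,130:300]=1; m=m&(im<70)&(Z>112)&(Z<140); m=cv2.morphologyEx(m,cv2.MORPH_OPEN,np.ones((5,5)))
n,l,s,_=cv2.connectedComponentsWithStats(m);i=1+np.argmax(s[1:,4]);p=X[l==i];print(s[i,4],cv2.minAreaRect(p[:,:2].astype(np.float32)),np.percentile(p[:,2],50))
a=plan([636,302,255],[np.pi,0,1.63])
b=plan([636,302,192],[np.pi,0,1.63],n=3,start=a)
E
```

```text
6059 ((644.48828125, 201.67684936523438), (208.41802978515625, 147.5012664794922), 4.596180438995361) 122.42141937120353
0.204 -0.163 0.017 0 0 -0.891; 0.227 -0.129 0.018 0 0.001 -0.891; 0.244 -0.092 0.017 0 0 -0.891; 0.255 -0.054 0.018 0 0 -0.891; 0.261 -0.013 0.017 0 0.001 -0.891
0.259 0.027 0.018 0.001 0 -0.891; 0.252 0.067 0.018 0 0.001 -0.891; 0.239 0.106 0.017 0 0 -0.89; 0.22 0.141 0.018 0 0 -0.891; 0.195 0.173 0.017 0 0 -0.891
-- 10 rows ends [636. 302. 255.] [3.142 0.    1.63 ]
0 0 0.35 0 0 0; 0 0 0.35 0 0 0; 0 0 0.35 0 0 0
-- 3 rows ends [636. 302. 192.] [3.142 0.    1.63 ]
```

Pad is now at (644, 202). Going round to its +y edge.

Request:
send_rows --series "0.2 -0.16 0.02 0 0 -0.89; 0.23 -0.13 0.02 0 0 -0.89; 0.24 -0.09 0.02 0 0 -0.89; 0.26 -0.05 0.02 0 0 -0.89; 0.26 -0.01 0.02 0 0 -0.89"

```text
t: 11.82
eef_pos: [579.0, 248.4, 257.0]
tcp_rot: [-3.139, 0.004, 0.857]
ft_force: [0.9, -0.0, 0.2]
opening: 0.998
grip_force: 0.0
```

Request:
send_rows --series "0.26 0.03 0.02 0 0 -0.89; 0.25 0.07 0.02 0 0 -0.89; 0.24 0.11 0.02 0 0 -0.89; 0.22 0.14 0.02 0 0 -0.89; 0.2 0.17 0.02 0 0 -0.89"

```text
t: 12.45
eef_pos: [636.7, 301.6, 250.6]
tcp_rot: [-3.137, 0.001, 1.633]
ft_force: [-0.0, 0.1, -0.1]
opening: 0.999
grip_force: 0.0
```

Request:
send_rows --series "0 0 0.35 0 0 0; 0 0 0.35 0 0 0; 0 0 0.25 0 0 0; 0 0 0 0 0 0"

```text
t: 12.95
eef_pos: [636.3, 301.1, 193.6]
tcp_rot: [-3.137, 0.002, 1.628]
ft_force: [0.2, 0.3, 0.6]
opening: 0.999
grip_force: 0.0
```

Request:
send_rows --series "-0.18 0 0 0 0 0; -0.18 0 0 0 0 0; -0.18 0 0 0 0 0; -0.18 0 0 0 0 0; -0.18 0 0 0 0 0"

```text
t: 13.58
eef_pos: [640.0, 246.7, 195.8]
tcp_rot: [-3.14, 0.001, 1.628]
ft_force: [-0.1, 2.6, 1.3]
opening: 0.997
grip_force: 1.1
```

Request:
send_rows --series "-0.18 0 0 0 0 0; -0.18 0 0 0 0 0; -0.18 0 0 0 0 0; -0.18 0 0 0 0 0; -0.18 0 0 0 0 0"

```text
t: 14.2
eef_pos: [643.0, 192.8, 195.4]
tcp_rot: [-3.139, 0.001, 1.628]
ft_force: [-0.1, 2.4, 0.7]
opening: 0.997
grip_force: 1.1
```

Request:
send_rows --series "-0.08 0 0 0 0 0; 0 0 0 0 0 0; 0.2 0 0 0 0 0; 0 0 -0.7 0 0 0; 0 0 -0.7 0 0 0"

```text
t: 14.82
eef_pos: [642.5, 201.9, 280.0]
tcp_rot: [-3.138, 0.001, 1.629]
ft_force: [0.5, -0.1, 0.5]
opening: 1.0
grip_force: 0.0
```

```bash
python3 - <<'E'
from fk import *
print(env.state()['eef_pos'])
c=cam('top');save(c,'top2.png');X=cloud(c);im=c['color'].max(2);Z=X[...,2];m=np.zeros(Z.shape,np.uint8)
m[130:320,130:320]=1; m=m&(im<70)&(Z>112)&(Z<135); m=cv2.morphologyEx(m,cv2.MORPH_OPEN,np.ones((5,5)))
n,l,s,_=cv2.connectedComponentsWithStats(m);i=1+np.argmax(s[1:,4]);p=X[l==i];print(s[i,4],cv2.minAreaRect(p[:,:2].astype(np.float32)),np.percentile(p[:,2],50))
print([(u,np.round(X[190,u]).astype(int).tolist()) for u in range(285,320,3)])
E
```

```text
[642.46425733 201.92896938 280.01027607]
6772 ((648.3353271484375, 103.58659362792969), (207.81146240234375, 146.72891235351562), 2.89727520942688) 122.28605436298538
[(285, [626, 75, 120]), (288, [626, 68, 124]), (291, [626, 62, 124]), (294, [626, 55, 122]), (297, [626, 49, 122]), (300, [626, 43, 123]), (303, [626, 37, 121]), (306, [626, 30, 121]), (309, [634, 28, 1]), (312, [634, 21, -3]), (315, [634, 14, -4]), (318, [634, 7, 0])]
```

View pics/top2.png

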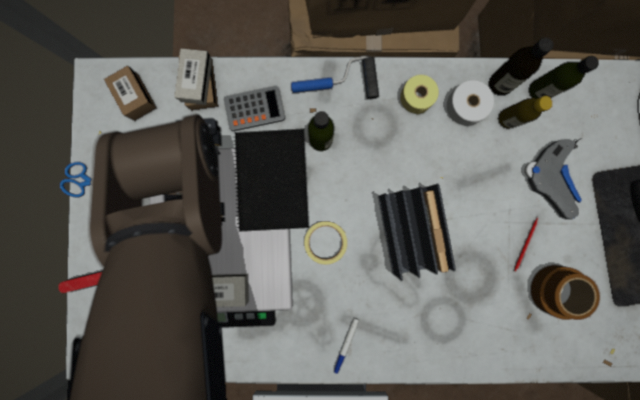

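```bash
cat > pin.py <<'E'
from fk import *
az,ti=np.radians(-15),np.radians(10)
d=np.array([np.sin(az)*np.cos(ti),np.cos(az)*np.cos(ti),-np.sin(ti)])
Rp=tool(d,-1); ep=Rp.as_euler('xyz'); g=np.array([642,45,116.]); tcp=g-59*d; pre=tcp-70*np.array([np.sin(az),np.cos(az),0])
E
python3 - <<'E'
from pin import *
print('tcp',tcp,'pre',pre,ep)
a=plan([655,60,350],[np.pi,0,.8])
b=plan(pre+[0,0,190],ep,start=a)
c=plan(pre,ep,start=b)
for p,e in(([655,60,350],[np.pi,0,.8]),(pre+[0,0,190],ep),(pre,ep),(tcp,ep)):
    o=ik(np.array(p),rot(e));q=o.x;z=r('z',q[0])
    el=z.apply(np.array([L[0],L[1],L[6]])+r('y',q[1]).apply([0,0,L[2]])); w=np.array(p)-rot(e).apply([0,0,195])
    print(o.cost<1e-6,np.round(q,2),'elbow',np.round(el),'wrist',np.round(w))
E
```

```text
tcp [657.03833313 -11.12382331 126.24524248] pre [675.15566629 -78.73863115 126.24524248] [-1.74532925  0.          0.26179939]
-0.475 0.011 -0.212 0.005 -0.002 0.95; -0.467 0.089 -0.212 0.005 -0.003 0.95; -0.446 0.165 -0.212 0.005 -0.002 0.95; -0.413 0.236 -0.211 0.005 -0.002 0.951; -0.369 0.301 -0.212 0.005 -0.003 0.95
-- 5 rows ends [655.  60. 350.] [-3.142  0.     0.8  ]
-0.158 0.206 0.062 0.866 0.239 0.285; -0.15 0.22 0.024 0.866 0.239 0.284; -0.138 0.228 -0.016 0.865 0.238 0.285; -0.126 0.228 -0.056 0.866 0.239 0.284; -0.111 0.224 -0.095 0.866 0.239 0.285
-0.096 0.211 -0.133 0.866 0.239 0.284; -0.079 0.192 -0.166 0.866 0.239 0.285; -0.063 0.169 -0.198 0.866 0.238 0.285; -0.046 0.14 -0.223 0.866 0.239 0.284
-- 9 rows ends [675.2 -78.8 316.2] [-1.745  0.     0.262]
0 0.78 0.138 0 0 0; 0 0.779 0.137 0 0 0; 0 0.78 0.138 0 0 0; 0 0.779 0.137 0 0 0
-- 4 rows ends [675.2 -78.7 126.3] [-1.745  0.     0.262]
True [-0.01  0.49  1.4  -0.    1.25  0.76] elbow [275.  63. 721.] wrist [655.  60. 545.]
True [-0.44  0.83  1.26  1.02  2.05  0.85] elbow [ 419. -122.  599.] wrist [ 725. -264.  350.]
True [-0.44  1.06  1.3   0.92  1.9   0.61] elbow [ 490. -155.  490.] wrist [ 725. -264.  160.]
True [-0.36  1.02  1.42  0.97  1.81  0.57] elbow [ 490. -115.  509.] wrist [ 707. -197.  160.]
```

Request:
send_rows --series "-0.48 0.01 -0.21 0 0 0.95; -0.47 0.09 -0.21 0 0 0.95; -0.45 0.17 -0.21 0 0 0.95; -0.41 0.24 -0.21 0 0 0.95; -0.37 0.3 -0.21 0 0 0.95"

```text
t: 15.5
eef_pos: [654.8, 57.9, 342.8]
tcp_rot: [-3.141, 0.002, 0.794]
ft_force: [1.3, -0.0, 0.2]
opening: 1.002
grip_force: 0.0
```

Request:
send_rows --series "-0.16 0.21 0.06 0.87 0.24 0.28; -0.15 0.22 0.02 0.87 0.24 0.28; -0.14 0.23 -0.02 0.87 0.24 0.28; -0.13 0.23 -0.06 0.87 0.24 0.28; -0.11 0.22 -0.1 0.87 0.24 0.28"

```text
t: 16.12
eef_pos: [666.3, -19.8, 324.6]
tcp_rot: [-2.356, -0.096, 0.499]
ft_force: [-1.2, 0.9, 0.6]
opening: 1.004
grip_force: 0.0
```

Request:
send_rows --series "-0.1 0.21 -0.13 0.87 0.24 0.28; -0.08 0.19 -0.17 0.87 0.24 0.28; -0.06 0.17 -0.2 0.87 0.24 0.28; -0.05 0.14 -0.22 0.87 0.24 0.28; 0 0 0 0 0 0"

```text
t: 16.75
eef_pos: [674.8, -82.2, 307.1]
tcp_rot: [-1.737, 0.002, 0.265]
ft_force: [2.0, 0.6, -0.1]
opening: 0.996
grip_force: 0.0
```

```bash
python3 - <<'E'
from pin import *
s=env.state();print(s['t'],s['eef_pos'],s['tcp_rot'],s['joints'])
c=plan(pre,ep)
c=plan(tcp,ep,start=c,n=3)
E
```

```text
16.75 [674.80030569 -82.2081701  307.09572123] [-1.73695611  0.00239659  0.26458086] [-0.43840665  0.84436119  1.2632732   1.01385245  2.05282546  0.8349808 ]
0.007 0.741 0.138 -0.012 0.005 -0.003; 0.007 0.741 0.14 -0.012 0.004 -0.002; 0.006 0.74 0.141 -0.012 0.005 -0.003; 0.005 0.74 0.142 -0.012 0.004 -0.003
-- 4 rows ends [675.1 -78.8 126.2] [-1.745 -0.     0.262]
0 -0.068 0.383 0 0 0; 0 -0.067 0.383 0 0 0; 0 -0.068 0.383 0 0 0
-- 3 rows ends [657.  -11.1 126.3] [-1.745 -0.     0.262]
```

Request:
send_rows --series "0.01 0.74 0.14 -0.01 0 0; 0.01 0.74 0.14 -0.01 0 0; 0.01 0.74 0.14 -0.01 0 0; 0 0.74 0.14 -0.01 0 0; 0 0 0 0 0 0"

```text
t: 17.38
eef_pos: [675.6, -76.7, 126.8]
tcp_rot: [-1.746, 0.001, 0.269]
ft_force: [0.5, 0.0, 1.0]
opening: 0.998
grip_force: 0.0
```

```bash
python3 - <<'E'
from pin import *
s=env.state();print(s['t'],s['eef_pos'],s['tcp_rot'])
c=plan(tcp,ep,n=4)
c=cam('scene');cv2.imwrite('pics/sc1.png',cv2.resize(c['color'][100:320,120:420,::-1],None,fx=2.5,fy=2.5))
E
```

```text
17.375 [675.59297561 -76.68188223 126.81763432] [-1.74605349e+00  1.28378230e-03  2.68500663e-01]
-0.002 -0.047 0.28 0.001 0.01 0; -0.003 -0.047 0.28 0.001 0.01 0; -0.003 -0.047 0.28 0.001 0.009 0; -0.003 -0.047 0.28 0.001 0.01 -0.001
-- 4 rows ends [657.  -11.1 126.2] [-1.745 -0.     0.262]
```

View pics/sc1.png

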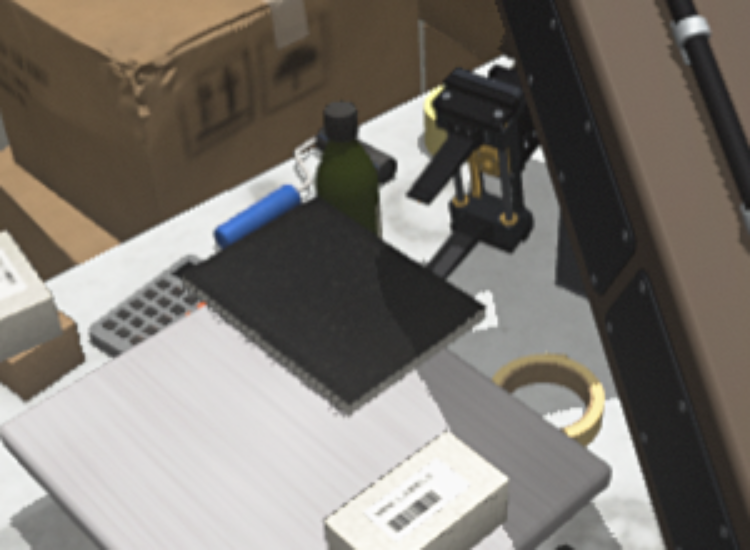

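The crop shows the open fingers at (440, 165) and (455, 255), one above and one below the overhanging pad edge. The carton is standing on bare platter at (420, 490). Next is the pinch.

Request:
send_rows --series "0 -0.05 0.28 0 0.01 0; 0 -0.05 0.28 0 0.01 0; 0 -0.05 0.28 0 0.01 0; 0 -0.05 0.28 0 0.01 0; 0 0 0 0 0 0"

```text
t: 18.05
eef_pos: [657.8, -10.8, 129.3]
tcp_rot: [-1.745, -0.002, 0.26]
ft_force: [0.7, -0.5, -0.0]
opening: 1.004
grip_force: 0.0
```

Request:
send_rows --series "0 0 0 0 0 0; 0 0 0 0 0 0; 0 0 0 0 0 0; 0 0 0 0 0 0; 0 0 0 0 0 0" --fingers 0

```text
t: 18.68
eef_pos: [658.2, -12.4, 129.0]
tcp_rot: [-1.745, -0.003, 0.258]
ft_force: [-0.7, 0.0, 0.4]
opening: 0.53
grip_force: 0.0
```

Request:
send_rows --series "0 0 0 0 0 0; 0 0 0 0 0 0; 0 0 0 0 0 0; 0 0 0 0 0 0"

```text
t: 19.18
eef_pos: [658.2, -12.3, 129.4]
tcp_rot: [-1.744, -0.003, 0.258]
ft_force: [0.0, 0.4, 3.8]
opening: 0.163
grip_force: 29.2
```

Request:
send_rows --series "0 0 0 0 0 0; 0 0 0 0 0 0"

```text
t: 19.42
eef_pos: [658.2, -12.3, 129.4]
tcp_rot: [-1.745, -0.003, 0.258]
ft_force: [-0.3, -0.5, 4.0]
opening: 0.168
grip_force: 29.3
```

```bash
python3 - <<'E'
from pin import *
s=env.state();print(s['t'],s['eef_pos'],s['tcp_rot'],s['ft_force'],s['opening'])
# lift with pulling -x,+z, then tilt to down
a=plan(s['eef_pos']+[-15,0,60],ep,n=3)
b=plan([600,-20,330],ep,start=a)
c=plan([570,-60,360],[np.pi,0,.262],start=b)
E
```

```text
19.425 [658.18181469 -12.30173784 129.38887098] [-1.74475404 -0.00287839  0.25840823] [-0.31569433 -0.48529701  3.97866523] 0.1680387055444474
-0.08 -0.332 -0.037 -0.001 -0.007 0.004; -0.079 -0.332 -0.036 -0.001 -0.008 0.005; -0.081 -0.332 -0.037 -0.001 -0.007 0.004
-- 3 rows ends [643.2 -12.3 189.4] [-1.745  0.     0.262]
-0.243 -0.773 -0.115 0 0 0; -0.242 -0.773 -0.115 0 0 0; -0.243 -0.773 -0.116 0 0 0
-- 3 rows ends [600. -20. 330.] [-1.745  0.     0.262]
-0.073 -0.045 -0.066 -0.889 0 0; -0.073 -0.034 -0.072 -0.889 0 0; -0.073 -0.022 -0.076 -0.889 0 0; -0.072 -0.011 -0.079 -0.889 0 -0.001; -0.073 0.002 -0.08 -0.889 0 0
-0.073 0.014 -0.078 -0.889 0 0; -0.073 0.026 -0.076 -0.888 -0.001 0; -0.073 0.038 -0.07 -0.889 0 0; -0.073 0.048 -0.064 -0.889 0 0
-- 9 rows ends [570. -60. 360.] [-3.142  0.     0.262]
```

Request:
send_rows --series "-0.08 -0.33 -0.04 0 0 0; -0.08 -0.33 -0.04 0 0 0; -0.08 -0.33 -0.04 0 0 0"

```text
t: 19.8
eef_pos: [642.8, -12.9, 190.2]
tcp_rot: [-1.747, -0.003, 0.259]
ft_force: [0.1, 0.1, -3.0]
opening: 0.121
grip_force: 30.0
```

Request:
send_rows --series "-0.16 -0.52 -0.08 0 0 0; -0.16 -0.52 -0.08 0 0 0; -0.16 -0.52 -0.08 0 0 0; -0.16 -0.52 -0.08 0 0 0; 0 0 0 0 0 0"

```text
t: 20.42
eef_pos: [604.6, -20.2, 317.6]
tcp_rot: [-1.749, -0.006, 0.258]
ft_force: [0.1, -0.9, -3.5]
opening: 0.12
grip_force: 30.0
```

```bash
python3 - <<'E'
from pin import *
s=env.state();print(s['t'],s['eef_pos'],s['tcp_rot'],s['ft_force'],s['moment'],s['opening'])
c=cam('scene');save(c,'sc2.png')
c=plan([570,-60,360],[np.pi,0,.262])
E
```

```text
20.425 [604.57707523 -20.20493648 317.57503921] [-1.7488674  -0.00611188  0.25818494] [ 0.13031351 -0.89998643 -3.50675136] [-1.17642334 -0.27751393 -0.03077926] 0.12001579777192455
-0.081 -0.071 -0.069 -0.887 -0.004 0; -0.081 -0.06 -0.078 -0.888 -0.004 0; -0.081 -0.047 -0.087 -0.887 -0.004 -0.001; -0.081 -0.033 -0.093 -0.887 -0.004 0; -0.081 -0.018 -0.097 -0.888 -0.003 0
-0.081 -0.003 -0.099 -0.887 -0.004 0; -0.081 0.012 -0.098 -0.887 -0.004 0; -0.081 0.027 -0.094 -0.887 -0.004 -0.001; -0.081 0.042 -0.089 -0.888 -0.004 0
-- 9 rows ends [570. -60. 360.] [3.142 0.    0.262]
```

View pics/sc2.png

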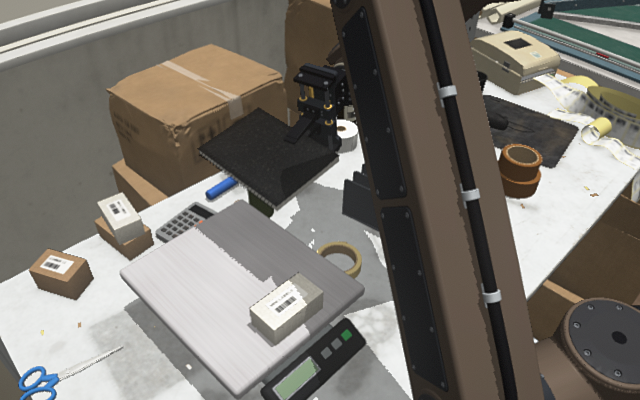

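The scene view shows the pad lifted clear, held level at (270, 155), and the carton alone on the platter at (287, 308). Now I'll turn the tool down.

Request:
send_rows --series "-0.08 -0.07 -0.07 -0.88 0 0; -0.08 -0.06 -0.08 -0.88 0 0; -0.08 -0.05 -0.09 -0.88 0 0; -0.08 -0.03 -0.09 -0.88 0 0; -0.08 -0.02 -0.1 -0.88 0 0"

```text
t: 21.1
eef_pos: [586.1, -42.9, 338.4]
tcp_rot: [-2.518, -0.001, 0.259]
ft_force: [0.1, 0.1, -3.1]
opening: 0.123
grip_force: 30.0
```

Request:
send_rows --series "-0.08 0 -0.1 -0.88 0 0; -0.08 0.01 -0.1 -0.88 0 0; -0.08 0.03 -0.09 -0.88 0 0; -0.08 0.04 -0.09 -0.88 0 0; 0 0 0 0 0 0"

```text
t: 21.72
eef_pos: [570.6, -59.3, 358.4]
tcp_rot: [-3.126, -0.001, 0.261]
ft_force: [0.9, 0.6, -3.2]
opening: 0.12
grip_force: 30.0
```

```bash
python3 - <<'E'
from pin import *
s=env.state();print(s['t'],s['eef_pos'],s['tcp_rot'],s['joints'],s['ft_force'],s['moment'],s['opening'])
R=rot(s['tcp_rot']);T=s['eef_pos']
for n in('top','scene'):
    c=cam(n);X=cloud(c);im=c['color'].max(2)
    Q=R.inv().apply((X-T).reshape(-1,3)); m=(im.ravel()<80)&(np.abs(Q[:,1])<14)&(Q[:,2]>85)&(Q[:,2]<260)&(np.abs(Q[:,0])<170)
    q=Q[m];print(n,m.sum())
    if m.sum()>50:
        print(np.percentile(q,[1,50,99],axis=0).round(1)); rr=cv2.minAreaRect(q[:,[0,2]].astype(np.float32));print(rr)
        print('plane y=a+bx+cz',np.linalg.lstsq(np.c_[np.ones(len(q)),q[:,0],q[:,2]],q[:,1],rcond=None)[0])
save(cam('scene'),'sc3.png')
E
```

```text
21.725 [570.6366483  -59.28825724 358.39082305] [-3.12625300e+00 -1.46594556e-03  2.60682972e-01] [-0.22350939  0.35805615  1.59596288  0.01533775  1.19345749  1.08089951] [ 0.92115503  0.62774231 -3.17233996] [-0.01368935  0.09602933 -0.00681611] 0.12022965526283116
top 95
[[-80.9 -12.1  86.8]
 [125.4  -6.3 141.7]
 [169.5   5.8 257.2]]
((61.90399169921875, 131.64109802246094), (305.436279296875, 129.55714416503906), 27.21742820739746)
plane y=a+bx+cz [-6.71063496e+00  1.86889787e-02 -1.53604936e-03]
scene 4052
[[-82.8  -7.7  85.8]
 [  9.8  -4.7 133.6]
 [131.1  -1.4 203.3]]
((39.8197021484375, 172.22512817382812), (260.17877197265625, 174.40626525878906), 0.02073286846280098)
plane y=a+bx+cz [-4.40058749e+00  1.49643950e-03 -2.08314157e-03]
```

View pics/sc3.png

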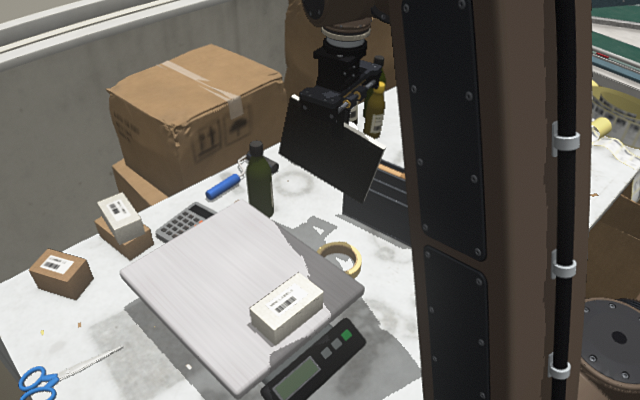

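The scene view shows the pad hanging on edge below the gripper at (280–385, 95–200), its lower edge sloping from the oblique pinch. I'll measure that slope and the outline from this view.

```bash
python3 - <<'E'
from pin import *
s=env.state(); R=rot(s['tcp_rot']);T=s['eef_pos']
c=cam('scene');X=cloud(c);im=c['color'].max(2)
Q=R.inv().apply((X-T).reshape(-1,3)); m=(im.ravel()<80)&(np.abs(Q[:,1]+4.5)<5)&(Q[:,2]>60)&(Q[:,2]<260)&(np.abs(Q[:,0])<170)
M=cv2.morphologyEx(m.reshape(im.shape).astype(np.uint8),cv2.MORPH_OPEN,np.ones((3,3)))
n,l,st,_=cv2.connectedComponentsWithStats(M);i=1+np.argmax(st[1:,4]);q=Q[(l==i).ravel()];print(st[i])
for a in range(-130,140,20):
    k=q[np.abs(q[:,0]-a)<4]
    if len(k): print(a,len(k),k[:,2].min().round(),k[:,2].max().round())
for z in (110,130,150,170):
    k=q[np.abs(q[:,2]-z)<4]
    if len(k): print('z',z,k[:,0].min().round(),k[:,0].max().round())
# expected from pinch geometry
th=0.2
E
```

```text
[ 280  113  103   91 4975]
-90 42 64.0 102.0
-70 194 62.0 195.0
-50 233 60.0 207.0
-30 227 60.0 205.0
-10 207 61.0 197.0
10 175 71.0 193.0
30 190 61.0 188.0
50 178 60.0 184.0
70 177 62.0 180.0
90 174 60.0 175.0
110 156 60.0 173.0
130 67 88.0 168.0
z 110 -85.0 128.0
z 130 -81.0 134.0
z 150 -76.0 137.0
z 170 -73.0 131.0
```

```bash
python3 - <<'E'
from fk import *
Rt=rot([np.pi,0,.187])*r('y',-.215); e=Rt.as_euler('xyz'); print(e,Rt.as_matrix()[:,2])
a=plan([542,-170,345],e)
for z in(345,202): o=ik(np.array([542,-170,z]),Rt);print(o.cost,np.round(o.x,2))
E
```

```text
[3.14159265 0.215      0.187     ] [-0.20962801 -0.03966385 -0.97697639]
-0.467 0.82 0.093 -0.027 -0.617 0.208; -0.425 0.836 0.145 -0.026 -0.617 0.208
-- 2 rows ends [ 542. -170.  345.] [-3.142  0.215  0.187]
5.814531216329884e-24 [-0.38  0.42  1.55 -0.12  1.36  1.04]
2.2030001509270606e-18 [-0.38  0.57  1.7  -0.13  1.05  1.08]
```

Request:
send_rows --series "-0.23 0.41 0.04 -0.01 -0.31 0.1; -0.23 0.41 0.05 -0.01 -0.31 0.1; -0.22 0.42 0.06 -0.01 -0.31 0.1; -0.21 0.42 0.08 -0.01 -0.31 0.1; 0 0 0 0 0 0"

```text
t: 22.55
eef_pos: [540.9, -171.6, 347.1]
tcp_rot: [-3.14, 0.216, 0.188]
ft_force: [0.0, 0.4, -3.4]
opening: 0.123
grip_force: 30.0
```

Request:
send_rows --series "0 0 0 0 0 0; 0 0 0 0 0 0"

```text
t: 22.8
eef_pos: [541.1, -169.4, 348.3]
tcp_rot: [-3.141, 0.214, 0.19]
ft_force: [-0.3, 0.2, -2.2]
opening: 0.123
grip_force: 30.0
```

```bash
cat > padm.py <<'E'
from pin import *
s=env.state(); print(s['t'],s['eef_pos'],s['tcp_rot'],s['opening']); T=s['eef_pos']
for n in ('scene','top'):
    c=cam(n);X=cloud(c);im=c['color'].max(2); psi=.187
    P=(X.reshape(-1,3)-[T[0],T[1],0])@np.array([[np.cos(psi),-np.sin(psi),0],[np.sin(psi),np.cos(psi),0],[0,0,1]])
    m=(im.ravel()<80)&(np.abs(P[:,1])<20)&(P[:,2]>125)&(P[:,2]<T[2]-85)&(np.abs(P[:,0])<170)
    M=cv2.morphologyEx(m.reshape(im.shape).astype(np.uint8),cv2.MORPH_OPEN,np.ones((3,3)))
    k,l,st,_=cv2.connectedComponentsWithStats(M)
    if k<2: continue
    i=1+np.argmax(st[1:,4]);q=P[(l==i).ravel()];print(n,st[i])
    print('x,y,z pct',np.percentile(q,[1,50,99],axis=0).round(1).tolist())
    print('y=a+bx+cz',np.linalg.lstsq(np.c_[np.ones(len(q)),q[:,0],q[:,2]],q[:,1],rcond=None)[0].round(3))
    for a in range(-120,130,30):
        kk=q[np.abs(q[:,0]-a)<4]
        if len(kk): print(a,kk[:,2].min().round(1),kk[:,2].max().round(1),np.median(kk[:,1]).round(1))
E
python3 padm.py
```

```text
22.8 [ 541.0809891  -169.35261972  348.30773807] [-3.14146646  0.21383993  0.19042418] 0.12257753198010363
scene [ 342  117   59   65 2446]
x,y,z pct [[-38.9, 1.2, 157.8], [30.3, 4.7, 209.7], [101.1, 8.2, 261.8]]
y=a+bx+cz [ 5.267e+00  4.000e-03 -3.000e-03]
-30 155.6 251.9 4.7
0 156.3 262.6 4.7
30 157.7 262.8 4.4
60 159.8 262.4 4.8
90 159.2 262.8 4.9
top [393 180  11  30 221]
x,y,z pct [[48.3, 7.6, 156.3], [79.9, 8.2, 204.4], [99.5, 9.0, 262.3]]
y=a+bx+cz [ 8.467e+00  3.000e-03 -2.000e-03]
60 150.0 215.7 8.2
90 162.7 263.1 8.3
```

Request:
send_rows --series "0.071 0.03 0.326 0 0 0; 0.071 0 0.326 0 0 0; 0.071 0 0.326 0 0 0; 0.071 0 0.326 0 0 0; 0 0 0 0 0 0"

```text
t: 23.52
eef_pos: [541.1, -171.2, 267.3]
tcp_rot: [-3.141, 0.216, 0.191]
ft_force: [-0.3, -0.2, -2.1]
opening: 0.121
grip_force: 30.0
```

Request:
send_rows --series "0.053 0 0.244 0 0 0; 0.053 0 0.244 0 0 0; 0 0 0 0 0 0"

```text
t: 23.9
eef_pos: [540.9, -171.5, 237.1]
tcp_rot: [-3.141, 0.216, 0.19]
ft_force: [-0.6, -0.2, -2.7]
opening: 0.124
grip_force: 30.0
```

Request:
send_rows --series "0.035 0 0.163 0 0 0; 0.035 0 0.163 0 0 0; 0.035 0 0.163 0 0 0; 0 0 0 0 0 0"

```text
t: 24.4
eef_pos: [541.0, -171.6, 207.4]
tcp_rot: [-3.141, 0.216, 0.19]
ft_force: [-0.0, 0.4, -2.7]
opening: 0.121
grip_force: 30.0
```

Request:
send_rows --series "0.011 0 0.049 0 0 0; 0 0 0 0 0 0"

```text
t: 24.65
eef_pos: [541.2, -171.7, 205.3]
tcp_rot: [3.141, 0.214, 0.19]
ft_force: [0.0, 0.3, -1.7]
opening: 0.124
grip_force: 30.0
```

Request:
send_rows --series "0.007 0 0.033 0 0 0; 0 0 0 0 0 0"

```text
t: 24.9
eef_pos: [541.2, -171.7, 203.2]
tcp_rot: [3.141, 0.214, 0.19]
ft_force: [-0.0, -0.2, -2.9]
opening: 0.121
grip_force: 30.0
```

Request:
send_rows --series "0.007 0 0.033 0 0 0; 0 0 0 0 0 0"

```text
t: 25.15
eef_pos: [541.2, -171.7, 201.1]
tcp_rot: [3.141, 0.215, 0.19]
ft_force: [-0.1, -0.1, -3.4]
opening: 0.119
grip_force: 30.0
```

Request:
send_rows --series "0.007 0 0.033 0 0 0; 0 0 0 0 0 0"

```text
t: 25.4
eef_pos: [541.2, -171.7, 199.1]
tcp_rot: [3.141, 0.214, 0.19]
ft_force: [0.2, -0.2, -2.6]
opening: 0.121
grip_force: 30.0
```

Request:
send_rows --series "0.007 0 0.033 0 0 0; 0 0 0 0 0 0"

```text
t: 25.65
eef_pos: [541.4, -171.8, 198.8]
tcp_rot: [3.14, 0.213, 0.189]
ft_force: [-1.3, 0.6, 13.5]
opening: 0.12
grip_force: 30.0
```

Request:
send_rows --series "0.005 0 0.025 0 0 0; 0 0 0 0 0 0"

```text
t: 25.9
eef_pos: [541.4, -171.8, 198.7]
tcp_rot: [3.139, 0.213, 0.189]
ft_force: [-4.6, 2.9, 28.7]
opening: 0.122
grip_force: 30.0
```

Floor contact at the expected height. Ease off, release and withdraw.

Request:
send_rows --series "-0.01 0 -0.045 0 0 0; 0 0 0 0 0 0"

```text
t: 26.15
eef_pos: [541.3, -171.8, 198.7]
tcp_rot: [3.141, 0.214, 0.19]
ft_force: [-0.2, -0.0, 6.4]
opening: 0.119
grip_force: 30.0
```

Request:
send_rows --series "0 0 0 0 0 0; 0 0 0 0 0 0; 0 0 0 0 0 0; 0 0 0 0 0 0; 0 0 0 0 0 0" --fingers 0.5

```text
t: 26.78
eef_pos: [541.2, -171.7, 198.3]
tcp_rot: [3.141, 0.214, 0.19]
ft_force: [0.7, 0.3, -0.2]
opening: 0.497
grip_force: 0.0
```

Request:
send_rows --series "-0.05 0 -0.25 0 0 0; -0.1 0 -0.45 0 0 0; -0.1 0 -0.45 0 0 0; -0.15 0 -0.8 0 0 0; -0.15 0 -0.8 0 0 0"

```text
t: 27.4
eef_pos: [543.7, -171.0, 369.3]
tcp_rot: [3.141, 0.214, 0.19]
ft_force: [0.3, -0.7, -0.7]
opening: 0.497
grip_force: 0.0
```

Request:
send_rows --series "-0.6 0 -0.2 0 0 0; -0.8 0 0 0 0 0; -0.8 0 0 0 0 0; 0 0 0 0 0 0; 0 0 0 0 0 0"

```text
t: 28.02
eef_pos: [420.0, -195.0, 407.2]
tcp_rot: [3.14, 0.213, 0.189]
ft_force: [-0.3, -0.7, 0.5]
opening: 0.499
grip_force: 0.0
```

```bash
python3 - <<'E'
from h import *
a=cam('top');b=cam('scene')
cv2.imwrite('pics/fin.png',np.vstack([cv2.resize(a['color'][100:330,130:480,::-1],(600,394)),cv2.resize(b['color'][160:400,100:540,::-1],(360,196)).copy() if 0 else np.zeros((1,600,3),np.uint8)]))
save(b,'fin_s.png')
X=cloud(a);Z=X[...,2]
m=np.zeros(Z.shape,bool);m[170:300,365:465]=1;p=X[m&(Z>125)&(Z<190)];print(len(p),cv2.minAreaRect(p[:,:2].astype(np.float32)) if len(p) else '',np.percentile(p[:,2],[5,50,95]) if len(p) else '')
m[:]=0;m[240:320,150:300]=1;p=X[m&(Z>140)&(Z<170)];print(len(p),cv2.minAreaRect(p[:,:2].astype(np.float32)),np.median(p[:,2]))
print(env.state()['eef_pos'],env.state()['t'])
E
```

```text
898 ((536.2271728515625, -170.22109985351562), (209.77670288085938, 14.7470703125), 10.888568878173828) [131.04866838 153.00435188 155.84052905]
1722 ((418.7988586425781, 206.2472686767578), (60.79669952392578, 111.69668579101562), 2.232250452041626) 155.14153151498317
[ 420.43952914 -194.84815322  406.40416775] 28.125
```

View pics/fin.png

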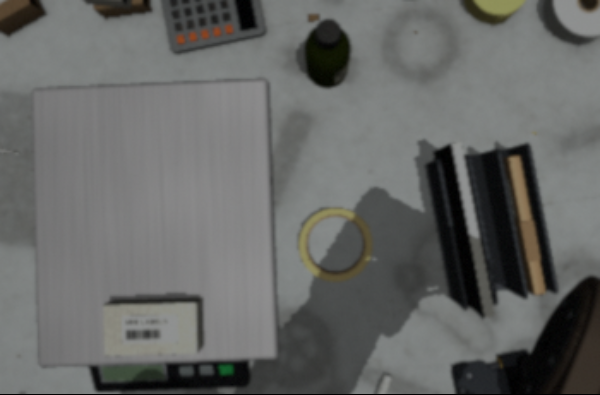

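View pics/fin_s.png

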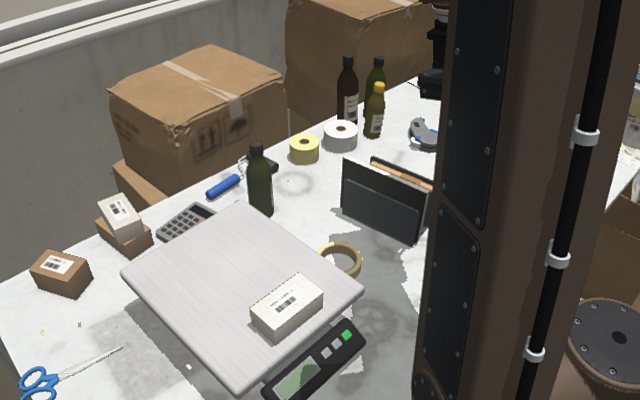

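The pad stands upright in the outer free slot, centred at (536, −170), with its top at 154 mm as expected when it is fully down. The carton stands on the bare platter, top at 155 mm. The mailer, tape and bottle have not moved, and the arm is clear. I'm handing the job in.

```bash
python3 -c "
from cell import env
print(env.job_done())"
```

```text
the job is handed in; nothing more can be done
None
```

The job is handed in, with no verdict returned: the last pictures show the pad standing on edge, fully down in the free y = +38 slot, the carton alone on the bare platter, and the mailer, tape and bottle undisturbed.

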